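# Change over an autosampler's feed with the detachable switch handle

## Task

Pick up the loose black operating handle and slide it, open end first, onto the switch's leaning lever stub, past the sprung click until it is fully home. Then with the handle on, bring the lever to upright centre off, pause there for about two seconds, and throw it all the way over to the other side; leave the handle fitted and do not disturb the other things on the bench.

Things in the scene. Friction and masses are not known exactly. Their poses are not given: they have to be found in the camera images.
- handle_mid (a point): Loose operating handle: a black round tube, closed at the top, standing upright on its open end. 142 mm tall, shaft 32 mm across, foot 42 mm across over the lowest 24 mm; solid grip part 85 to 130 mm above the foot's underside, rounded end above it. About 0.22 kg. This point is on its axis, 71 mm above the foot's underside; z points to the closed end. Round: it may be turned any way about its axis.
- handle_foot (a point): Centre of the underside (open end) of the handle; z points along the handle to its closed end. The bore opens here: 19 mm across, 85 mm deep, with a groove inside the foot for the ball detent.
- pivot (a point): Where the lever pivots, 75 mm above the bench over the middle of the switch box: a fixed grey enclosure 150 mm (x) by 170 mm (y), 68 mm high, two low steel cheeks rising to 84 mm, 24 to 30 mm either side of the lever's root. The frame is the box's (it does not turn with the lever): x is the hinge line, z up; the lever swings in the y-z plane.
- lever (a joint): Lever angle, rad: negative leans to the box's -y (it starts there, 0.42 to 0.62 over), 0 upright = centre off, positive leans to +y (the other side). Solid stops at -0.66 and +0.66. At angle q the lever points along (0, sin q, cos q) in the pivot's frame. The hinge is stiff (about 0.6 N m) and stays where it is left; no catch at the centre.
- shoulder (a point): Centre of the lever's flat shoulder, on the lever's axis 35 mm from the pivot; z points out along the lever. The handle is fully home when its foot sits on this shoulder.
- stub_tip (a point): Tip of the bare steel stub, 70 mm out from the shoulder, 105 mm from the pivot; z points out along the lever. A rod 16 mm across, its last 10 mm tapered. Two opposed sprung balls, 17 mm out from the shoulder, stand 3 mm proud along the hinge line; pushing the foot over them takes roughly 8 to 14 N about 20 mm from the shoulder; they click into the groove 5 mm before home.
- canister: Closed steel sample canister with a black cap, 52 mm across, 137 mm tall, standing. Bystander of about the handle's height; it has no bore. Origin at the centre of its underside.
- jar: Amber glass jar, 64 mm across, 85 mm tall, white cap, standing. Bystander. Origin at the centre of its underside.
- reagent: White plastic reagent bottle, 60 mm across, 130 mm tall, standing. Bystander. Origin at the centre of its underside.
- solvent: Amber solvent bottle, 72 mm across, 180 mm tall, standing close behind the switch box (on the side away from the robot). Bystander. Origin at the centre of its underside.
- beaker: Clear plastic beaker, 68 mm across, 75 mm tall, standing. Bystander. Origin at the centre of its underside.
- weight: Steel knobbed balance weight, 52 mm across, 74 mm tall, standing. Bystander. Origin at the centre of its underside.
Not all that is in view belongs to the job. Leave any orange look-alike of the part that bears handle_mid alone.

How it is judged:
By the outcome, as a careful person would: the job done as asked, in the order asked, and still so for the second after the job is handed in, with the robot touching nothing.
It also fails if it takes over 54 s, if anything falls off the work surface, if the arm or the gripper's body presses on something with over 40 N, if the wrist force passes 120 N, or if a joint passes its speed limit or range.

## Robot

A 6-joint arm with a two-finger parallel gripper is mounted at the origin on the work surface. World frame = base frame: x ahead of the robot, y to its left, z up, the work surface at z = 0. Lengths are in m, angles in rad, forces in N, time in s.
With the tool pointing down it reaches from about 0.35 to 0.85 m from the base axis. Payload 8.1 kg.
Tool frame: the origin (TCP) lies at the very end of the fingers, on their centre line; the grasp point (between the pads) lies robot.grip_point_offset behind it (robot.grip_point_offset is the distance from the TCP to the grasp point, in m); z points along the fingers, y is the line along which they close (so a half turn about z gives the same grasp; the last joint's range is limited). The gripper opens to 93 mm and grips with 3 to 60 N. Pads are 15 mm wide; open, the fingers measure 128 mm over their backs; the gripper's body (75 mm by 188 mm) begins 65 mm behind the grasp point.
Start: joints at [1.055, 0.13, 1.488, -0, 1.523, -0.085], TCP at [0.251, 0.545, 0.219] pointing down, gripper open.
Joint ranges: [-2.96, 2.96], [-0.89, 2.26], [0.02, 2.5], [-1.34, 4.48], [0, 2.73], [-2.66, 2.66]. Speed limits (rad/s): [2.39, 2.39, 2.79, 3.14, 3.14, 3.14].

## Interface

Orientations are given as a rotation vector (axis times angle).
In Python, from plant import robot, eyes gives the robot as it stands. The module is installed in compiled form; this text tells all that it offers.
- The arm moves only by the tool apply_moves, never from a script. Its argument "steps" is one flat list of numbers, 7 for each row, row after row: the shift along the tool's x, y, z in units of 30 mm (1.0 is 30 mm), then the turn, a rotation vector about the tool's x, y, z in units of 6 degrees (1.0 is 6 degrees), then the opening in per cent of the stroke, from 0 (shut) to 100 (fully open). In form: [dx, dy, dz, ax, ay, az, fingers, dx, dy, dz, ax, ay, az, fingers, ...]. A call has 1 to 12 rows; each row shifts and turns the commanded pose from where the row before left it, along the tool's axes as they then stand; what a row does not reach is not made up. A row lasts 1/12 s, in which the tool goes at most 41.7 mm and 7.16 degrees, less where a joint would pass 70% of its speed; a pose out of reach is approached as far as the arm can. A call is refused whole if a number of a shift passes 1 or a number of a turn 1, either way. A call with a gripper value outside its range is refused whole. The fingers move at their own pace and stop on an object; "grip_force" is the grip in N (left out, the last holds). Time passes only in rows, so rows that do not move let the fingers close. It gives the time, the measured TCP pose, the force, the opening and the grip force at its end, in the units of the state.
- robot.read_state(): the state, without advancing time (a new reading comes with each control period).
- eyes.read_camera(name): name is "scene" or "top" or "wrist"; returns the picture (384x512x3 uint8, red, green, blue); there is no depth.
- eyes.calibration(name): a dict with "K" (3x3 intrinsics, pixels), "k1" (the pictures are not rectified: a ray, as slopes to the right and down, at radius r is drawn at 1 + k1 r^2 times it, then the intrinsics apply), "R" (3x3) and "t" (3): a world point X has camera coordinates R X + t. Camera axes: x right, y down, z forward; pixel columns grow to the right and rows downward; lengths in m; the calibration is good to about 2 mm. A picture is of the moment at which its call begins: read the wrist's pose just before it. calibration takes no time and is no camera call; for the wrist camera it gives the pose at the moment of the call.
- robot.close_job(): hands the job in; it is judged then, once.
Trained networks look in the newest picture that a camera, given by its name, has taken for a name from the list of things; names that differ only in an ending like _2 or _b are one class to them, and where a whole thing is asked for, a point or a joint stands for the part that bears it (a point fixed in the world has none). Each returns a list of dicts, best first, with "conf" (0 to 1); they miss things now and then, are a little off and sometimes report something else, mostly with a low value. They report only what shows in the picture. A call takes as long as a camera call. They do not tell look-alikes from the thing itself.
- eyes.search_frame(camera, thing): "rect" ([left, top, width, height] in pixels, round what is visible of it).
- eyes.place_of(camera, thing): "xy" ([column, row] in pixels: a listed point, or the origin of a listed thing).
The state is a dict: "t": time; "q": joint angles; "dq": joint speeds; "joint_torque": joint torques, N m; "tool_pos": TCP position; "orientation": TCP orientation; "force": force on the tool from outside, world axes, zero at the start; "wrist_torque": the same for the moment, N m; "opening": finger opening in m; "gripper_force": force on a finger pad.
Only numpy, scipy, OpenCV 4.12 (cv2) and the standard library are available. Lean on these libraries where they do the work, as an engineer would, in place of code of your own. Each camera call takes 0.05 s, during which the arm holds its last target. There are 200 camera calls.

## Working session

There is one attempt and no reset: what is moved stays moved. The work goes in short steps, Python scripts to look and compute and a tool call to move; the robot and the scene stay as the last step left them, time stands still between calls to the robot, and variables do not carry over. Pictures are saved under pics/ and viewed, at most 10 in all, crops included, and the job is handed in when it is done.

Besides the shell and the picture viewer there is one more tool, called after "Request:" as a command line: name --argument value ..., lists and objects as JSON in quotes. apply_moves: Moves the arm, as the interface text tells. Its arguments: {"type":"object","properties":{"steps":{"type":"array"},"grip_force":{"type":"number"}},"required":["steps"]}

```bash
mkdir -p pics; cat > h.py <<'E'
import numpy as np, cv2
from scipy.spatial.transform import Rotation as Ro
from plant import robot, eyes
def ray(cam,uv,cal=None):
    c=cal or eyes.calibration(cam);K=np.array(c["K"]);R=np.array(c["R"]);t=np.array(c["t"])
    d=np.linalg.inv(K)@[uv[0],uv[1],1];s=d[:2].copy();u=s.copy()
    for _ in range(20): u=s/(1+c["k1"]*(u@u))
    v=R.T@[u[0],u[1],1];return -R.T@t,v/np.linalg.norm(v)
def atz(cam,uv,z,cal=None):
    o,v=ray(cam,uv,cal);return o+v*(z-o[2])/v[2]
def proj(cam,X,cal=None):
    c=cal or eyes.calibration(cam);p=np.array(c["R"])@X+np.array(c["t"]);s=p[:2]/p[2];s=s*(1+c["k1"]*(s@s))
    return (np.array(c["K"])@[s[0],s[1],1])[:2]
def tri(rs):
    A=0;b=0
    for o,v in rs:
        P=np.eye(3)-np.outer(v,v);A=A+P;b=b+P@o
    X=np.linalg.solve(A,b);return X,[np.linalg.norm((np.eye(3)-np.outer(v,v))@(X-o)) for o,v in rs]
E
python3 - <<'E'
from h import *
s=robot.read_state();print(s["t"],s["tool_pos"],s["orientation"],robot.grip_point_offset)
ims=[]
for c in("scene","top"):
    im=eyes.read_camera(c);cv2.imwrite(f"pics/{c}0.png",im[...,::-1])
    for n in("handle_mid","handle_foot","pivot","shoulder","stub_tip","canister","jar","reagent","solvent","beaker","weight"):
        for d in eyes.place_of(c,n)[:3]:
            print(c,n,round(d["conf"],2),np.round(d["xy"],1))
print(robot.read_state()["t"])
for c in("scene","top"):
    k=eyes.calibration(c);print(c,-np.array(k["R"]).T@k["t"],np.array(k["R"])[2])
E
```

```text
0.0 [0.25025876 0.54468696 0.21759073] [-6.71355189e-01 -3.06848864e+00  2.75665257e-03] 0.0188
scene handle_mid 0.8 [183.5 156.6]
scene handle_mid 0.73 [133.9 175.1]
scene handle_mid 0.61 [162.7 178.9]
scene handle_foot 0.94 [167.  188.8]
scene handle_foot 0.72 [186.3 173. ]
scene handle_foot 0.66 [202.6 225.8]
scene pivot 0.95 [306.5 180.9]
scene pivot 0.26 [326.2 234. ]
scene pivot 0.18 [286.  158.6]
scene shoulder 0.75 [297.  171.2]
scene stub_tip 0.74 [288.3 159.9]
scene canister 0.59 [386.2 210.6]
scene jar 0.84 [164.1 223. ]
scene jar 0.51 [165.9 192. ]
scene reagent 0.62 [203.3 224.9]
scene solvent 0.62 [328.4 231.2]
scene weight 0.65 [388. 209.]
top handle_mid 0.82 [367.3 232.3]
top handle_mid 0.66 [400.  232.3]
top handle_mid 0.62 [380.1 257.6]
top handle_foot 0.88 [388.7 231.3]
top handle_foot 0.87 [373.1 253.9]
top handle_foot 0.78 [359.9 232.3]
top pivot 0.68 [213.5 205.3]
top shoulder 0.58 [220.3 205.2]
top stub_tip 0.76 [232.3 204.3]
top canister 0.79 [321.2 234.9]
top jar 0.84 [357.5 181.6]
top reagent 0.83 [320.6 182.7]
top solvent 0.87 [203.4 159.7]
top solvent 0.17 [234.9 202.8]
top solvent 0.16 [367.  231.3]
top beaker 0.67 [205.4 159.2]
top beaker 0.66 [135.4 230.2]
top weight 0.58 [135.8 180.9]
1.2
scene [ 1.59281246 -0.02727477  0.93827436] [-0.78274672  0.02000843 -0.62201868]
top [0.4563511  0.00196289 1.18836059] [ 0.08668299  0.00281598 -0.99623197]
```

View pics/scene0.png

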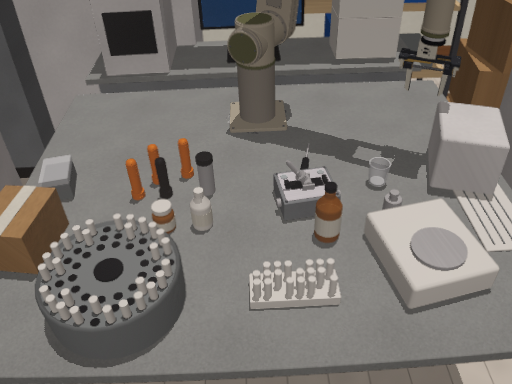

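View pics/top0.png

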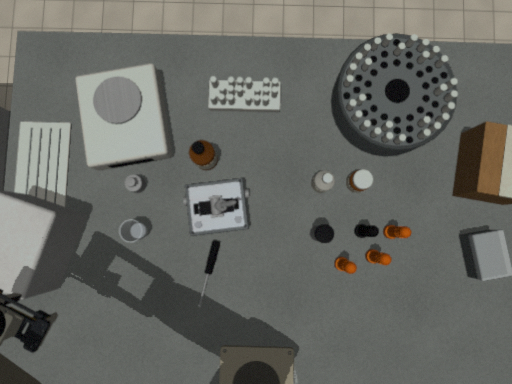

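Candidates for the handle:
- Black tube: scene (164,178), top (367,231).
- Orange look-alikes: scene (136,180), (155,165), (185,158); top (398,232), (379,257), (346,265).
- Grey canister with black cap: scene (205,175), top (323,233).

The black tube fits the description. The lever stub is at top (232,204) and leans to world -y. There is also a black screwdriver at top (212,255), which isn't part of the job.

```bash
python3 - <<'E'
from h import *
s=cv2.imread("pics/scene0.png");t=cv2.imread("pics/top0.png")
a=cv2.resize(s[130:230,115:215],(400,400),interpolation=3);b=cv2.resize(t[170:245,177:252],(400,400),interpolation=3)
cv2.imwrite("pics/crop0.png",np.hstack([a,b]))
X,e=tri([ray("scene",(164,178)),ray("top",(367.3,231.5))]);print("mid",X,e)
for n,u,z in(("foot",(373,231.3),0),("mid",(367.3,231.5),.071),("orange A mid",(398,232),.071),("orangeB mid",(379,257.5),.071),("orangeC mid",(346,265),.071),("canister top",(323.5,233),.137),("jar",(361,180),.085),("reagent",(324,181),.1),("solvent",(203,155),.1),("pivot",(213.5,205.3),.075),("sh",(220.3,205.2),.107),("tip",(232.3,204.3),.165),("weight",(134,183),.04),("beaker",(133,231),.04),("screwdriver",(213,245),.01)):
    print(n,np.round(atz("top",u,z),3))
for n,a,b in(("piv",(306.5,180.9),(213.5,205.3)),("sh",(297,171.2),(220.3,205.2)),("tip",(288.3,159.9),(232.3,204.3))):
    print(n,*tri([ray("scene",a),ray("top",b)]))
E
```

```text
mid [ 0.45609509 -0.30593661  0.06660616] [np.float64(0.0038156312696095065), np.float64(0.00381563126960947)]
foot [ 0.457 -0.346  0.   ]
mid [ 0.456 -0.309  0.071]
orange A mid [ 0.457 -0.397  0.071]
orangeB mid [ 0.383 -0.342  0.071]
orangeC mid [ 0.36  -0.248  0.071]
canister top [ 0.449 -0.172  0.137]
jar [ 0.603 -0.286  0.085]
reagent [ 0.595 -0.178  0.1  ]
solvent [0.66  0.167 0.1  ]
pivot [0.52  0.134 0.075]
sh [0.518 0.112 0.107]
tip [0.518 0.074 0.165]
weight [0.582 0.378 0.04 ]
beaker [0.439 0.373 0.04 ]
screwdriver [0.403 0.139 0.01 ]
piv [0.51919531 0.13255272 0.07946881] [np.float64(0.0013639938115863443), np.float64(0.001363993811586399)]
sh [0.5177513  0.10640555 0.11641788] [np.float64(0.004307899577669151), np.float64(0.004307899577669169)]
tip [0.51877756 0.07530556 0.15896449] [np.float64(0.0006751488337303877), np.float64(0.0006751488337303919)]
```

View pics/crop0.png

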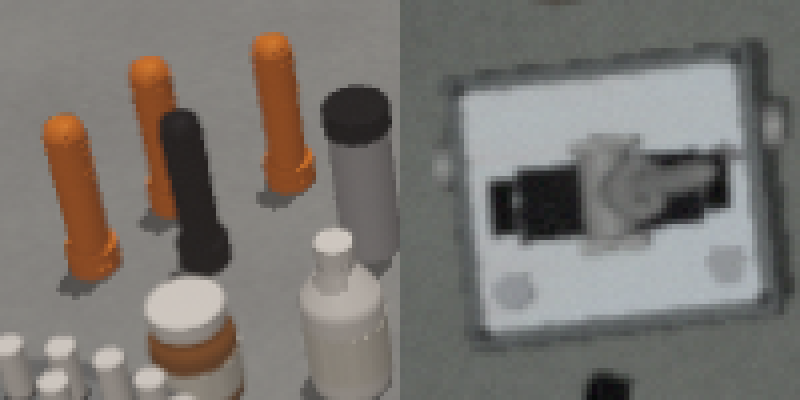

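The crop confirms the choice: the black tube (scene 164,178) is the handle, with orange look-alikes around it. The box is turned about 7° and its lever leans to the right, which is -y. Next I'll plan the swing to a point above the handle.

```bash
cat >> h.py <<'E'
from scipy.linalg import expm,logm
def T(p,R):
    M=np.eye(4);M[:3,:3]=R;M[:3,3]=p;return M
def now():
    s=robot.read_state();return T(s["tool_pos"],Ro.from_rotvec(s["orientation"]).as_matrix())
def tool(z,y):  # z approach, y closing
    z=np.array(z,float);z/=np.linalg.norm(z);y=np.array(y,float);y-=z*(y@z);y/=np.linalg.norm(y)
    return np.array([np.cross(y,z),y,z]).T
def plan(A,B,n=None):
    """constant-twist rows"""
    L=logm(np.linalg.inv(A)@B).real;v=np.r_[L[:3,3]/.03,np.array([L[2,1],L[0,2],L[1,0]])/np.radians(6)]
    n=n or int(np.ceil(np.abs(v).max()/.98));print(n,"rows",np.round(v/n,3).tolist());return B
E
python3 - <<'E'
from h import *
A=now();B=A.copy();B[2,3]=.31
plan(A,B)
a=np.radians(-29)
plan(B,T([.456,-.309,.31],tool([0,0,-1],[np.cos(a),np.sin(a),0])))
c=[atz("top",u,.068) for u in((188.5,234),(247.5,227.5),(184,186),(243,179.5))]
print(np.round(c,3),np.mean(c,0)); d=c[0]-c[1];print(np.degrees(np.arctan2(-d[0],d[1])))
E
```

```text
4 rows [0.0, 0.0, -0.761, 0.0, 0.0, 0.0]
34 rows [-0.964, -0.078, -0.0, 0.0, -0.0, 0.462]
[[0.435 0.204 0.068]
 [0.459 0.035 0.068]
 [0.574 0.223 0.068]
 [0.597 0.052 0.068]] [0.51627309 0.12865819 0.068     ]
7.798975619291601
```

Request:
apply_moves --steps '[0,0,-0.76,0,0,0,100,0,0,-0.76,0,0,0,100,0,0,-0.76,0,0,0,100,0,0,-0.76,0,0,0,100,-0.96,-0.08,0,0,0,0.46,100,-0.96,-0.08,0,0,0,0.46,100,-0.96,-0.08,0,0,0,0.46,100,-0.96,-0.08,0,0,0,0.46,100,-0.96,-0.08,0,0,0,0.46,100,-0.96,-0.08,0,0,0,0.46,100,-0.96,-0.08,0,0,0,0.46,100,-0.96,-0.08,0,0,0,0.46,100]'

```text
t: 2.2
tool_pos: [0.4298, 0.3992, 0.3098]
orientation: [1.25, 2.882, 0.0]
force: [0.2, 0.2, -0.0]
opening: 0.0929
gripper_force: 0.0
```

Request:
apply_moves --steps '[-0.96,-0.08,0,0,0,0.46,100,-0.96,-0.08,0,0,0,0.46,100,-0.96,-0.08,0,0,0,0.46,100,-0.96,-0.08,0,0,0,0.46,100,-0.96,-0.08,0,0,0,0.46,100,-0.96,-0.08,0,0,0,0.46,100,-0.96,-0.08,0,0,0,0.46,100,-0.96,-0.08,0,0,0,0.46,100,-0.96,-0.08,0,0,0,0.46,100,-0.96,-0.08,0,0,0,0.46,100,-0.96,-0.08,0,0,0,0.46,100,-0.96,-0.08,0,0,0,0.46,100]'

```text
t: 3.2
tool_pos: [0.5643, 0.0847, 0.3098]
orientation: [2.02, 2.406, 0.0]
force: [0.9, -0.3, 0.4]
opening: 0.093
gripper_force: 0.0
```

Request:
apply_moves --steps '[-0.96,-0.08,0,0,0,0.46,100,-0.96,-0.08,0,0,0,0.46,100,-0.96,-0.08,0,0,0,0.46,100,-0.96,-0.08,0,0,0,0.46,100,-0.96,-0.08,0,0,0,0.46,100,-0.96,-0.08,0,0,0,0.46,100,-0.96,-0.08,0,0,0,0.46,100,-0.96,-0.08,0,0,0,0.46,100,-0.96,-0.08,0,0,0,0.46,100,-0.96,-0.08,0,0,0,0.46,100]'

```text
t: 4.03
tool_pos: [0.5284, -0.1993, 0.3098]
orientation: [2.535, 1.855, 0.0]
force: [-0.1, -0.0, -0.1]
opening: 0.0926
gripper_force: 0.0
```

```bash
python3 - <<'E'
from h import *
A=now();print(np.round(A,3),robot.read_state()["q"])
cal=eyes.calibration("wrist")
im=eyes.read_camera("wrist");cv2.imwrite("pics/w1.png",im[...,::-1])
for n in("handle_mid","handle_foot"):
    for d in eyes.place_of("wrist",n)[:4]: print(n,d["conf"],d["xy"],atz("wrist",d["xy"],.071 if n[-1]=="d" else 0,cal))
k=cal;print("cam",-np.array(k["R"]).T@k["t"],proj("wrist",[.456,-.309,.142],cal),proj("wrist",[.456,-.309,0],cal))
im=eyes.read_camera("top")
for d in eyes.place_of("top","handle_foot"): print(d)
E
```

```text
[[ 0.303  0.953  0.     0.528]
 [ 0.953 -0.303 -0.    -0.199]
 [-0.     0.    -1.     0.31 ]
 [ 0.     0.     0.     1.   ]] [-4.51468460e-01  1.51523718e-02  1.44456845e+00 -1.06716461e-05
  1.68176003e+00 -1.43962206e-01]
handle_mid 0.8 [231.9, 244.6] [ 0.45779348 -0.30831957  0.071     ]
handle_mid 0.8 [193.3, 271.5] [ 0.3820191  -0.33472791  0.071     ]
handle_mid 0.77 [154.4, 225.0] [ 0.35344786 -0.23989448  0.071     ]
handle_foot 0.87 [170.0, 212.5] [ 3.55404868e-01 -2.45533684e-01 -5.55111512e-17]
handle_foot 0.76 [235.9, 226.1] [ 0.46058928 -0.30684888  0.        ]
handle_foot 0.65 [201.6, 252.1] [ 0.38218426 -0.33706704  0.        ]
handle_foot 0.57 [250.8, 262.7] [ 0.46371903 -0.386475    0.        ]
cam [ 0.55028406 -0.12865966  0.47637564] [226.96508343 269.08675416] [233.90784562 227.84494058]
{'xy': [373.4, 255.6], 'conf': 0.67}
{'xy': [387.5, 231.1], 'conf': 0.58}
{'xy': [340.5, 265.9], 'conf': 0.51}
```

View pics/w1.png

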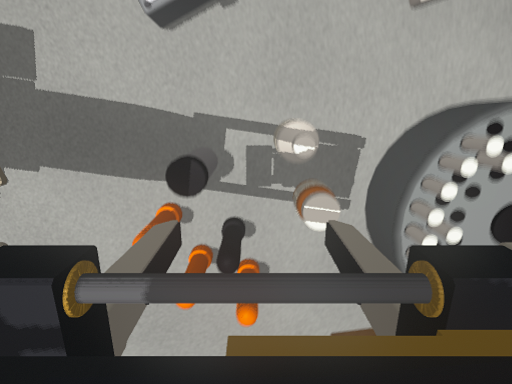

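The black handle shows at about (232,245) in the wrist view, which puts it at (0.458, -0.308). That agrees with the other two cameras. Next: move over it, then descend.

```bash
python3 - <<'E'
from h import *
A=now();a=np.radians(-29);R=tool([0,0,-1],[np.cos(a),np.sin(a),0])
B=plan(A,T([.458,-.3078,.23],R));plan(B,T([.458,-.3078,.089],R))
E
```

```text
5 rows [-0.863, -0.145, 0.532, -0.0, -0.001, 0.384]
5 rows [-0.0, -0.0, 0.94, 0.0, 0.0, 0.0]
```

Request:
apply_moves --steps '[-0.863,-0.145,0.532,0,0,0.384,100,-0.863,-0.145,0.532,0,0,0.384,100,-0.863,-0.145,0.532,0,0,0.384,100,-0.863,-0.145,0.532,0,0,0.384,100,-0.863,-0.145,0.532,0,0,0.384,100,0,0,0,0,0,0,100]'

```text
t: 4.78
tool_pos: [0.4572, -0.3104, 0.2261]
orientation: [-2.705, -1.588, 0.005]
force: [-0.6, -0.1, -0.9]
opening: 0.0926
gripper_force: 0.0
```

```bash
python3 - <<'E'
from h import *
A=now();print(np.round(A[:3,3],4))
cal=eyes.calibration("wrist")
im=eyes.read_camera("wrist");cv2.imwrite("pics/w2.png",im[...,::-1])
for n in("handle_mid","handle_foot"):
    for d in eyes.place_of("wrist",n)[:4]: print(n,d["conf"],d["xy"],atz("wrist",d["xy"],.071 if n[-1]=="d" else 0,cal))
for z in(0,.024,.071,.142):print(proj("wrist",[.458,-.3078,z],cal))
E
```

```text
[ 0.4572 -0.3104  0.2261]
handle_mid 0.81 [213.4, 225.3] [ 0.38448919 -0.33652287  0.071     ]
handle_mid 0.58 [255.1, 178.0] [ 0.4588252  -0.30930451  0.071     ]
handle_mid 0.57 [286.3, 237.4] [ 0.4558546  -0.39488564  0.071     ]
handle_foot 0.81 [251.8, 161.6] [ 0.45867156 -0.30019487  0.        ]
handle_foot 0.75 [216.8, 210.3] [ 0.37735068 -0.33849805  0.        ]
handle_foot 0.69 [169.5, 164.3] [ 0.35437549 -0.24634489  0.        ]
handle_foot 0.67 [283.3, 210.5] [ 0.46368465 -0.38698402  0.        ]
[254.00130045 166.44931935]
[253.96182693 169.65703648]
[253.86844268 177.24579166]
[253.66578164 193.71535947]
```

View pics/w2.png

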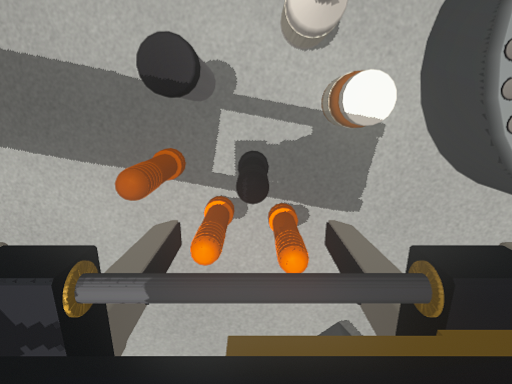

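The wrist view shows the handle centred at column 253, rows 151 to 203. This matches the projection of (0.458, -0.308), so I'll descend.

```bash
python3 - <<'E'
from h import *
A=now();a=np.radians(-29);R=tool([0,0,-1],[np.cos(a),np.sin(a),0])
plan(A,T([.458,-.3078,.089],R),6)
E
```

```text
6 rows [-0.004, -0.016, 0.785, 0.0, -0.001, 0.002]
```

Request:
apply_moves --steps '[0,-0.01,0.78,0,0,0,100,0,-0.01,0.78,0,0,0,100,0,-0.01,0.78,0,0,0,100,0,-0.01,0.78,0,0,0,100,0,-0.01,0.78,0,0,0,100,0,-0.01,0.78,0,0,0,100,0,0,0,0,0,0,100]'

```text
t: 5.52
tool_pos: [0.4575, -0.3054, 0.0855]
orientation: [-2.699, -1.595, 0.003]
force: [-0.1, -0.1, -1.4]
opening: 0.093
gripper_force: 0.0
```

```bash
python3 - <<'E'
from h import *
A=now();print(np.round(A[:3,3],4))
a=np.radians(-29);R=tool([0,0,-1],[np.cos(a),np.sin(a),0])
plan(A,T([.458,-.3078,.089],R),1)
E
```

```text
[ 0.4575 -0.3054  0.0855]
1 rows [-0.063, 0.052, -0.116, -0.058, -0.015, 0.027]
```

Request:
apply_moves --steps '[-0.06,0.05,-0.1,0,0,0,100,0,0,0,0,0,0,60,0,0,0,0,0,0,0,0,0,0,0,0,0,0,0,0,0,0,0,0,0,0,0,0,0,0,0,0,0,0,0,0,0,0,0,0,0,0,0,0,0,0]' --grip_force 40

```text
t: 6.18
tool_pos: [0.459, -0.311, 0.0928]
orientation: [2.707, 1.594, 0.0]
force: [0.5, 0.7, 0.2]
opening: 0.0508
gripper_force: 0.0
```

Request:
apply_moves --steps '[0,0,0,0,0,0,0,0,0,0,0,0,0,0,0,0,0,0,0,0,0,0,0,0,0,0,0,0,0,0,0,0,0,0,0,0,0,0,0,0,0,0]'

```text
t: 6.68
tool_pos: [0.4589, -0.3109, 0.0925]
orientation: [-2.707, -1.594, 0.0]
force: [-1.1, -0.5, -0.3]
opening: 0.0316
gripper_force: 40.0
```

```bash
python3 - <<'E'
from h import *
for i in range(6):
    s=robot.read_state();print(np.round(s["tool_pos"],4),np.round(s["orientation"],4),np.round(s["q"],4),s["opening"],s["gripper_force"]);eyes.read_camera("top")
E
```

```text
[ 0.4589 -0.3109  0.0925] [-2.7066e+00 -1.5943e+00  3.0000e-04] [-6.8790e-01  1.0450e-01  1.7523e+00 -1.0000e-04  1.2852e+00 -1.8170e-01] 0.03156884095756881 39.98206973075867
[ 0.4589 -0.3109  0.0925] [-2.7066e+00 -1.5942e+00  3.0000e-04] [-0.6879  0.1045  1.7523 -0.      1.2852 -0.1817] 0.03147364825971894 39.98188018798828
[ 0.4589 -0.3109  0.0925] [-2.7066e+00 -1.5942e+00  3.0000e-04] [-0.688   0.1046  1.7523 -0.      1.2852 -0.1817] 0.03141863991142552 39.981767535209656
[ 0.4589 -0.3109  0.0925] [-2.7066e+00 -1.5943e+00  2.0000e-04] [-0.6879  0.1046  1.7523 -0.      1.2851 -0.1817] 0.03138840372864859 39.98144567012787
[ 0.4589 -0.3109  0.0925] [-2.7067e+00 -1.5942e+00  2.0000e-04] [-0.6879  0.1045  1.7523 -0.      1.2851 -0.1817] 0.03206081174660243 39.98125970363617
[ 0.4589 -0.3109  0.0925] [-2.7067e+00 -1.5943e+00  2.0000e-04] [-6.8790e-01  1.0450e-01  1.7522e+00 -1.0000e-04  1.2850e+00 -1.8170e-01] 0.031576379953152295 39.98093247413635
```

```bash
python3 - <<'E'
from h import *
A=now();B=A.copy();B[2,3]=.33
plan(A,B)
a=np.radians(7.5)
plan(B,T([.515,.02,.33],tool([0,0,-1],[np.cos(a),np.sin(a),0])))
E
```

```text
9 rows [0.0, -0.0, -0.88, -0.0, -0.0, -0.0]
12 rows [0.948, -0.019, 0.0, -0.0, -0.0, -0.507]
```

Request:
apply_moves --steps '[0,0,-0.3,0,0,0,0,0,0,-0.9,0,0,0,0,0,0,-0.95,0,0,0,0,0,0,-0.95,0,0,0,0,0,0,-0.95,0,0,0,0,0,0,-0.95,0,0,0,0,0,0,-0.95,0,0,0,0,0,0,-0.95,0,0,0,0,0,0,-0.95,0,0,0,0,0,0,-0.1,0,0,0,0]'

```text
t: 7.82
tool_pos: [0.4605, -0.3121, 0.3386]
orientation: [2.699, 1.59, 0.005]
force: [0.4, -0.6, -0.2]
opening: 0.0316
gripper_force: 40.0
```

Request:
apply_moves --steps '[0.95,-0.02,0,0,0,-0.51,0,0.95,-0.02,0,0,0,-0.51,0,0.95,-0.02,0,0,0,-0.51,0,0.95,-0.02,0,0,0,-0.51,0,0.95,-0.02,0,0,0,-0.51,0,0.95,-0.02,0,0,0,-0.51,0,0.95,-0.02,0,0,0,-0.51,0,0.95,-0.02,0,0,0,-0.51,0,0.95,-0.02,0,0,0,-0.51,0,0.95,-0.02,0,0,0,-0.51,0,0.95,-0.02,0,0,0,-0.51,0,0.95,-0.02,0,0,0,-0.51,0]'

```text
t: 8.82
tool_pos: [0.5226, 0.0206, 0.3303]
orientation: [-2.063, -2.368, 0.001]
force: [0.6, -0.1, -1.6]
opening: 0.0317
gripper_force: 40.0
```

Request:
apply_moves --steps '[0,0,0,0,0,0,0,0,0,0,0,0,0,0,0,0,0,0,0,0,0,0,0,0,0,0,0,0]'

```text
t: 9.15
tool_pos: [0.523, 0.0182, 0.3308]
orientation: [-2.069, -2.364, 0.001]
force: [0.7, -0.2, -2.2]
opening: 0.0313
gripper_force: 40.0
```

```bash
python3 - <<'E'
from h import *
A=now();print(np.round(A,4))
cal=eyes.calibration("wrist")
im=eyes.read_camera("wrist");cv2.imwrite("pics/w3.png",im[...,::-1])
for n,z in(("handle_mid",0),("handle_foot",0),("pivot",.075),("shoulder",.104),("stub_tip",.162)):
    for d in eyes.place_of("wrist",n)[:2]: print(n,round(d["conf"],2),d["xy"],np.round(atz("wrist",d["xy"],z,cal),4) if z else "")
for dx in(0,.0023):
  for z in(.0925,.0215):
    print("pred foot/mid",proj("wrist",(A@[dx,0,z,1])[:3],cal))
E
```

```text
[[-1.327e-01  9.912e-01 -4.000e-04  5.230e-01]
 [ 9.912e-01  1.327e-01 -4.000e-04  1.820e-02]
 [-3.000e-04 -5.000e-04 -1.000e+00  3.308e-01]
 [ 0.000e+00  0.000e+00  0.000e+00  1.000e+00]]
handle_mid 0.87 [252.8, 217.4] 
handle_foot 0.6 [251.6, 185.9] 
pivot 0.89 [258.8, 87.4] [0.5161 0.13   0.075 ]
shoulder 0.72 [258.4, 99.7] [0.5175 0.1119 0.104 ]
shoulder 0.33 [278.4, 308.4] [ 0.5951 -0.2089  0.104 ]
stub_tip 0.89 [261.4, 134.8] [0.5257 0.0704 0.162 ]
pred foot/mid [253.33854205 194.3896072 ]
pred foot/mid [253.49818039 221.50224931]
pred foot/mid [253.33616799 192.09657598]
pred foot/mid [253.49547775 218.50783521]
```

View pics/w3.png

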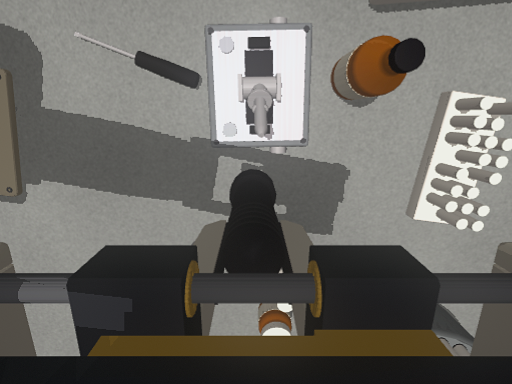

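```bash
cat > fit.py <<'E'
from h import *
from scipy.optimize import least_squares
def lev(p,q=None):
    px,py,q0,ps=p;q=q0 if q is None else q;y=np.array([-np.sin(ps),np.cos(ps),0]);return np.array([px,py,.075]),np.sin(q)*y+np.cos(q)*np.array([0,0,1])
E
python3 - <<'E'
from fit import *
cal=eyes.calibration("wrist");A=now()
obs=[("wrist",0,(258.8,87.4),1),("wrist",.035,(258.4,99.7),1),("wrist",.105,(261.4,134.8),1),("top",0,(213.5,205.3),1),("top",.035,(220.3,205.2),1),("top",.105,(232.3,204.3),1),("scene",0,(306.5,180.9),1),("scene",.035,(297,171.2),1),("scene",.105,(288.3,159.9),1)]
C={"wrist":cal,"top":eyes.calibration("top"),"scene":eyes.calibration("scene")}
def res(p):
    P,d=lev(p);r=[]
    for c,l,u,w in obs: r+=list(w*(proj(c,P+l*d,C[c])-u))
    return np.r_[r,(p[3]-np.radians(7.7))*100]
s=least_squares(res,[.517,.131,-.55,.134],loss="soft_l1");print(s.x,np.round(s.fun.reshape(-1)[:-1].reshape(-1,2),1).tolist())
np.save("p.npy",s.x)
im=cv2.imread("pics/w3.png");x0,y0,k=205,15,6
big=cv2.resize(im[y0:y0+95,x0:x0+115],None,fx=k,fy=k,interpolation=2)
def pt(b,X,col,o=(x0,y0)):
    u=(proj("wrist",X,cal)-o+.5)*k;cv2.circle(b,tuple(int(v) for v in u),2,col,-1)
P,d=lev(s.x);hx=np.array([np.cos(s.x[3]),np.sin(s.x[3]),0]);e2=np.cross(d,hx)
for l,r in((.035,.008),(.095,.008),(.105,.005)):
    for t in np.linspace(0,6.28,40):pt(big,P+l*d+r*(np.cos(t)*hx+np.sin(t)*e2),(0,0,255))
for sx in(-.075,.075):
    for y in np.linspace(-.085,.085,40): pt(big,P+[0,0,-.007]+sx*hx+y*np.array([-hx[1],hx[0],0]),(0,255,0))
for sy in(-.085,.085):
    for x in np.linspace(-.075,.075,40): pt(big,P+[0,0,-.007]+x*hx+sy*np.array([-hx[1],hx[0],0]),(0,255,0))
b2=cv2.resize(im[155:255,215:291],None,fx=5,fy=5,interpolation=2);k=5
for dx,c in((0,(0,0,255)),(.0023,(0,255,0)),(.005,(255,0,0))):
    for l in(.0925,.0685):
        for t in np.linspace(0,6.28,60):pt(b2,(A@[dx+.021*np.cos(t),.021*np.sin(t),l,1])[:3],c,(215,155))
cv2.imwrite("pics/o1.png",big);cv2.imwrite("pics/o2.png",cv2.convertScaleAbs(b2,alpha=2,beta=10))
E
```

```text
[ 0.51598598  0.13106827 -0.59688353  0.13522535] [[-0.1, -0.5], [0.7, 0.7], [-1.4, -1.8], [1.1, 1.3], [0.2, 0.0], [0.8, -2.0], [-0.2, 0.5], [3.1, 3.3], [-1.0, 0.3]]
```

View pics/o1.png

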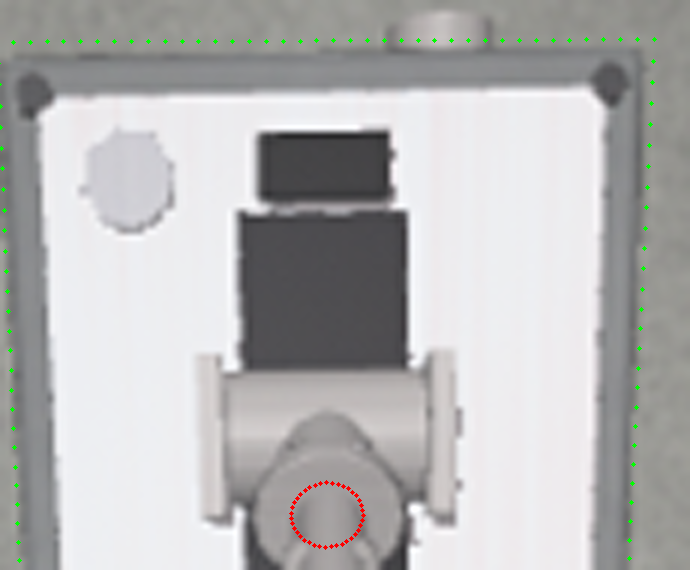

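View pics/o2.png

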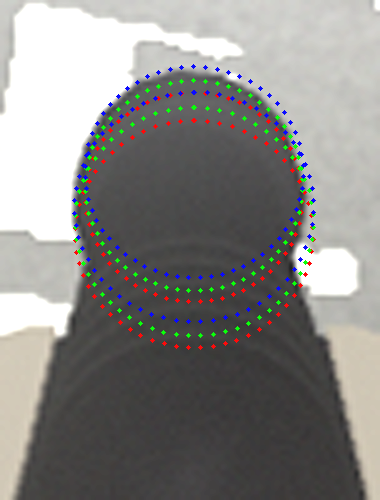

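```bash
cat >> fit.py <<'E'
L=.0925
def pose(p,l,q=None,dx=.0045,dy=0.):
    """tool pose with foot at distance l from the pivot along the lever"""
    P,d=lev(p,q);R=tool(-d,[np.cos(p[3]),np.sin(p[3]),0]);return T(P+(l+L)*d-R[:,0]*dx-R[:,1]*dy,R)
E
python3 - <<'E'
from fit import *
p=np.load("p.npy");B=pose(p,.130);print(np.round(B,3));plan(now(),B)
E
```

```text
[[-0.112  0.991 -0.076  0.533]
 [ 0.82   0.135  0.557  0.003]
 [ 0.562  0.    -0.827  0.256]
 [ 0.     0.     0.     1.   ]]
6 rows [-0.212, 0.046, 0.375, 0.001, 0.95, -0.003]
```

Request:
apply_moves --steps '[-0.21,0.045,0.375,0,0.95,0,0,-0.21,0.045,0.375,0,0.95,0,0,-0.21,0.045,0.375,0,0.95,0,0,-0.21,0.045,0.375,0,0.95,0,0,-0.21,0.045,0.375,0,0.95,0,0,-0.21,0.045,0.375,0,0.95,0,0,0,0,0,0,0,0,0,0,0,0,0,0,0,0,0,0,0,0,0,0,0,0,0,0,0,0,0,0]'

```text
t: 10.28
tool_pos: [0.5344, 0.001, 0.2595]
orientation: [-1.739, -1.995, -0.535]
force: [0.3, 0.2, -1.0]
opening: 0.0314
gripper_force: 40.0
```

```bash
python3 - <<'E'
from fit import *
A=now();p=np.load("p.npy");cal=eyes.calibration("wrist");s=robot.read_state();print(np.round(A,3),np.round(s["q"],2),s["t"])
im=eyes.read_camera("wrist")[...,::-1].copy();cv2.imwrite("pics/w4.png",im)
for n in("handle_foot","pivot","shoulder","stub_tip"):
    for d in eyes.place_of("wrist",n)[:2]: print(n,round(d["conf"],2),d["xy"])
x0,y0,k=190,60,5
b=cv2.resize(im[y0:y0+118,x0:x0+140],None,fx=k,fy=k,interpolation=2)
def pt(X,col):
    u=(proj("wrist",X,cal)-(x0,y0)+.5)*k;cv2.circle(b,tuple(int(v) for v in u),1,col,-1)
P,d=lev(p);hx=np.array([np.cos(p[3]),np.sin(p[3]),0]);e2=np.cross(d,hx)
for l,r in((.035,.008),(.095,.008),(.105,.005)):
    for t in np.linspace(0,6.28,40):pt(P+l*d+r*(np.cos(t)*hx+np.sin(t)*e2),(0,0,255))
for t in np.linspace(0,6.28,60):pt((A@[.0045+.021*np.cos(t),.021*np.sin(t),.0925,1])[:3],(255,0,0))
print("pred",[proj("wrist",P+l*d,cal).round(1) for l in(0,.035,.105)],proj("wrist",(A@[.0045,0,.0925,1])[:3],cal))
cv2.imwrite("pics/o4.png",b)
E
```

```text
[[-0.114  0.991 -0.073  0.534]
 [ 0.821  0.136  0.554  0.001]
 [ 0.559  0.003 -0.829  0.259]
 [ 0.     0.     0.     1.   ]] [-0.44  0.14  1.52  0.5   1.8  -0.54] 10.2833
handle_foot 0.59 [252.1, 189.7]
pivot 0.97 [253.2, 162.7]
shoulder 0.91 [250.4, 172.0]
stub_tip 0.83 [251.8, 185.1]
pred [array([252.1, 164.8]), array([252.1, 169.5]), array([252.1, 182.3])] [253.07040978 190.17577618]
```

View pics/o4.png

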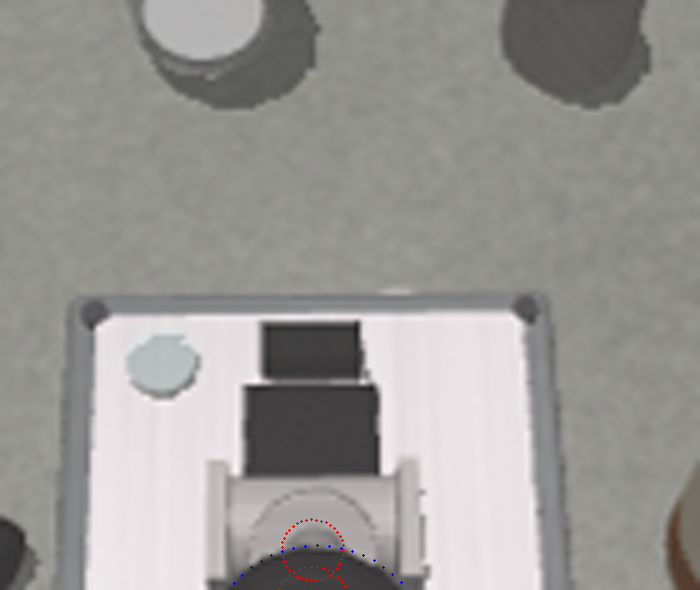

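The overlay shows the foot outline (blue) on the foot's edge and the shoulder ring centred at column 313. Sideways alignment is therefore within about 0.5 mm. I'll check the tip row numerically in the earlier picture.

```bash
python3 - <<'E'
from h import *
g=cv2.cvtColor(cv2.imread("pics/w3.png"),6)
print("     ",*range(250,276))
for r in range(98,144,2): print(r,*g[r,250:276])
E
```

```text
250 251 252 253 254 255 256 257 258 259 260 261 262 263 264 265 266 267 268 269 270 271 272 273 274 275
98 159 159 159 160 158 149 149 155 159 162 162 157 154 145 151 157 158 158 158 159 161 141 102 130 144 125
100 158 158 159 157 140 135 147 155 160 164 163 158 155 145 130 146 157 158 158 159 159 162 108 214 246 209
102 161 160 162 149 131 134 148 156 161 163 163 158 154 147 134 125 151 160 159 159 161 147 97 132 231 243
104 160 159 160 146 133 130 146 157 161 165 164 160 155 148 133 126 143 157 159 159 163 110 72 135 223 240
106 161 161 144 153 172 178 158 156 161 165 164 160 155 148 167 174 160 137 151 158 120 74 68 231 246 241
108 116 136 154 173 173 147 145 156 162 165 165 161 156 149 135 142 162 153 118 79 67 67 68 228 243 239
110 78 78 134 170 149 137 148 157 162 164 165 162 156 151 139 124 145 138 93 69 70 68 75 229 243 239
112 79 77 82 119 126 136 148 158 162 166 166 162 157 153 141 130 106 79 68 70 70 71 75 228 243 239
114 78 78 78 75 114 137 148 159 164 164 166 163 157 152 142 133 96 71 70 71 70 66 91 230 243 239
116 78 78 77 75 113 138 148 158 163 165 167 163 158 152 143 
[... 676 characters left out ...]
2 176 175 170 160 146 128 110 81 65 72 139 155 152 230 241 239
132 71 65 68 68 66 94 120 146 162 176 179 177 169 156 134 113 87 67 60 70 137 155 154 147 226 240
134 215 179 158 161 160 158 156 146 153 157 157 158 158 152 117 129 155 160 159 159 154 150 170 174 228 239
136 238 239 238 239 239 238 240 241 208 169 159 151 158 188 183 156 149 151 153 154 151 146 230 242 238 237
138 237 238 237 238 237 236 238 237 236 240 241 240 239 239 240 242 246 192 149 150 165 170 230 241 239 238
140 237 237 235 236 235 235 236 235 234 236 236 235 234 234 236 236 237 239 222 207 203 203 214 219 208 202
142 142 143 144 145 145 144 143 143 143 144 144 144 144 145 145 144 144 145 146 145 145 144 143 144 143 144
```

```bash
python3 - <<'E'
from fit import *
p=np.load("p.npy");A=now();B=plan(A,pose(p,.11,dy=-.0003),3);B=plan(B,pose(p,.06,dy=-.0003),4)
E
```

```text
3 rows [0.008, -0.001, 0.257, 0.004, 0.006, 0.006]
4 rows [0.0, -0.0, 0.417, -0.0, 0.0, 0.0]
```

Request:
apply_moves --steps '[0.01,0,0.26,0,0.01,0,0,0.01,0,0.26,0,0,0,0,0,0,0.25,0,0,0,0,0,0,0.2,0,0,0,0,0,0,0.2,0,0,0,0,0,0,0.2,0,0,0,0,0,0,0.2,0,0,0,0,0,0,0,0,0,0,0,0,0,0,0,0,0,0,0,0,0,0,0,0,0]'

```text
t: 11.37
tool_pos: [0.5303, 0.0273, 0.2188]
orientation: [-1.738, -1.989, -0.536]
force: [2.4, -0.7, -4.1]
opening: 0.0313
gripper_force: 40.0
```

```bash
cat > st.py <<'E'
from fit import *
p=np.load("p.npy");A=now();s=robot.read_state();f=A[:3,:3].T@np.array(s["force"])
P,d=lev(p);v=(A@[.0045,-.0003,L,1])[:3]-P;y=np.array([-np.sin(p[3]),np.cos(p[3]),0])
print(round(s["t"],2),"f tool",f.round(1),"Ttool",np.round(A[:3,:3].T@np.array(s["wrist_torque"]),2),"foot l %.4f"%np.linalg.norm(v),"q foot %.3f"%np.arctan2(v@y,v[2]),"tool q %.3f"%np.arctan2(-A[:3,2]@y,-A[2,2]),"lat %.4f"%(v@[np.cos(p[3]),np.sin(p[3]),0]))
E
python3 st.py
```

```text
11.37 f tool [-3.1  2.3  2.9] Ttool [-0.77 -1.21  0.04] foot l 0.0853 q foot -0.611 tool q -0.598 lat -0.0001
```

Request:
apply_moves --steps '[0,0,0.25,0,0,0,0,0,0,0.25,0,0,0,0,0,0,0.25,0,0,0,0,0,0,0.15,0,0,0,0,0,0,0,0,0,0,0,0,0,0,0,0,0,0,0,0,0,0,0,0,0]'

```text
t: 11.95
tool_pos: [0.528, 0.0428, 0.1958]
orientation: [-1.737, -1.988, -0.535]
force: [5.2, -0.3, -6.8]
opening: 0.0315
gripper_force: 40.0
```

```bash
python3 st.py
```

```text
11.95 f tool [-4.7  5.1  5.1] Ttool [-1.15 -1.53  0.04] foot l 0.0575 q foot -0.618 tool q -0.598 lat -0.0003
```

Request:
apply_moves --steps '[0,0.02,0.15,0,0,0,0,0,0,0.15,0,0,0,0,0,0,0.15,0,0,0,0,0,0,0.15,0,0,0,0,0,0,0.15,0,0,0,0,0,0,0.05,0,0,0,0,0,0,0,0,0,0,0,0,0,0,0,0,0,0,0,0,0,0,0,0,0]'

```text
t: 12.7
tool_pos: [0.527, 0.0551, 0.1782]
orientation: [-1.738, -1.99, -0.536]
force: [-0.6, -9.8, 9.4]
opening: 0.0317
gripper_force: 40.0
```

```bash
python3 st.py
```

```text
12.7 f tool [ -2.7  -1.9 -13.2] Ttool [ 0.78 -1.   -0.03] foot l 0.0360 q foot -0.624 tool q -0.597 lat 0.0005
```

Request:
apply_moves --steps '[0,0,0.07,0,0,0,0,0,0,0.07,0,0,0,0,0,0,0,0,0,0,0,0,0,0,0,0,0,0,0,0,0,0,0,0,0]'

```text
t: 13.12
tool_pos: [0.528, 0.0553, 0.1777]
orientation: [-1.74, -1.994, -0.537]
force: [-5.5, -24.8, 27.0]
opening: 0.0316
gripper_force: 40.2
```

```bash
python3 st.py;  python3 - <<'E'
from fit import *
p=np.load("p.npy");A=now();cal=eyes.calibration("wrist")
im=eyes.read_camera("wrist")[...,::-1].copy();a=cv2.resize(im[90:240,190:320],None,fx=3,fy=3,interpolation=2)
s=eyes.read_camera("scene")[...,::-1].copy();b=cv2.resize(s[120:225,265:350],None,fx=4,fy=4,interpolation=2)
h=450;b=cv2.resize(b,(int(b.shape[1]*h/b.shape[0]),h));cv2.imwrite("pics/o5.png",np.hstack([a,b]))
P,d=lev(p)
print("scene pred shoulder",proj("scene",P+.035*d),"foot edge", proj("scene",P+.177*d))
E
```

```text
13.12 f tool [ -4.7  -8.7 -35.7] Ttool [ 2.45 -0.73 -0.02] foot l 0.0356 q foot -0.639 tool q -0.594 lat 0.0018
scene pred shoulder [300.14246885 174.53207951] foot edge [273.19142039 144.50663363]
```

View pics/o5.png

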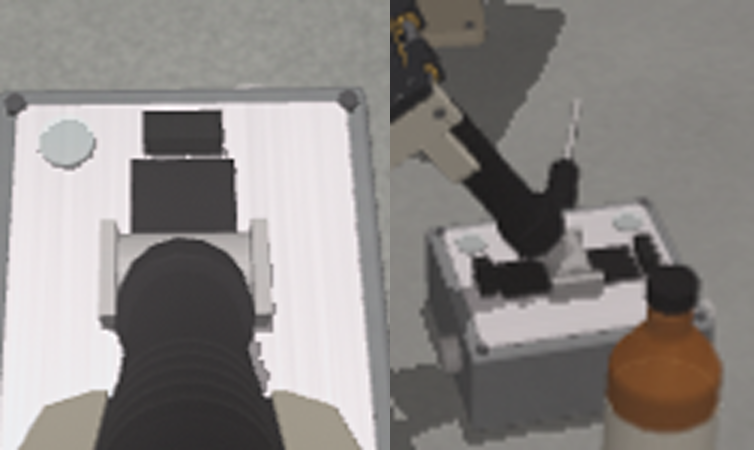

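The picture shows the foot seated on the lever's root between the cheeks at (185,300). The axial force rose to 36 N with no further travel at l = 35.6 mm, well past the detent, so the handle is home. I'll ease the push and plan the swing.

```bash
python3 - <<'E'
from fit import *
p=np.load("p.npy")
for a,b,n in((-.605,0,14),(0,.66,15)): plan(pose(p,.0355,a),pose(p,.0355,b),n)
E
```

```text
14 rows [0.184, 0.0, -0.006, 0.0, -0.413, 0.0]
15 rows [0.188, -0.0, -0.007, 0.0, -0.42, 0.0]
```

Request:
apply_moves --steps '[0,0,-0.06,0,0,0,0,0,-0.01,-0.06,0,0,0,0,0,0,0,0,0,0,0,0,0,0,0,0,0,0,0,0,0,0,0,0,0]'

```text
t: 13.63
tool_pos: [0.5273, 0.0553, 0.1781]
orientation: [-1.738, -1.991, -0.537]
force: [-0.3, -11.1, 9.8]
opening: 0.0314
gripper_force: 40.0
```

```bash
python3 st.py
```

```text
13.63 f tool [ -3.6  -1.8 -14.3] Ttool [ 0.32 -0.88  0.02] foot l 0.0358 q foot -0.623 tool q -0.596 lat 0.0009
```

Request:
apply_moves --steps '[0.18,0,-0.01,0,-0.41,0,0,0.18,0,-0.01,0,-0.41,0,0,0.18,0,-0.01,0,-0.41,0,0,0.18,0,-0.01,0,-0.41,0,0,0.18,0,-0.01,0,-0.41,0,0,0.18,0,-0.01,0,-0.41,0,0,0.18,0,-0.01,0,-0.41,0,0,0,0,0,0,0,0,0,0,0,0,0,0,0,0]'

```text
t: 14.38
tool_pos: [0.522, 0.0894, 0.1956]
orientation: [-1.908, -2.189, -0.287]
force: [3.3, -4.0, 3.2]
opening: 0.0315
gripper_force: 40.0
```

```bash
python3 st.py
```

```text
14.38 f tool [-3.2  2.7 -4.4] Ttool [-0.44 -0.78  0.05] foot l 0.0352 q foot -0.310 tool q -0.297 lat 0.0001
```

Request:
apply_moves --steps '[0.18,0,-0.01,0,-0.405,0,0,0.18,0,-0.01,0,-0.405,0,0,0.18,0,-0.01,0,-0.405,0,0,0.18,0,-0.01,0,-0.405,0,0,0.18,0,-0.01,0,-0.405,0,0,0.18,0,-0.01,0,-0.405,0,0,0.18,0,-0.01,0,-0.405,0,0,0,0,0,0,0,0,0,0,0,0,0,0,0,0]'

```text
t: 15.13
tool_pos: [0.5167, 0.1254, 0.2028]
orientation: [-2.064, -2.366, 0.001]
force: [4.1, -2.9, -2.2]
opening: 0.0315
gripper_force: 40.0
```

```bash
cat >> st.py <<'E'
for dx in(.0023,.0045):
    v=(A@[dx,0,0,1])[:3]-P;print("q by TCP line %.3f"%np.arctan2(v@y,v[2]))
E
python3 st.py; python3 - <<'E'
from fit import *
p=np.load("p.npy");P,_=lev(p)
for c in("top","scene"):
    im=eyes.read_camera(c);cv2.imwrite(f"pics/c_{c}.png",im[...,::-1])
    for n in("handle_mid","handle_foot"):
        for d in eyes.place_of(c,n)[:4]:print(c,n,round(d["conf"],2),d["xy"])
    for q in(-.05,0,.05):
        d=lev(p,q)[1];print("pred",q,proj(c,P+.035*d).round(1),proj(c,P+.106*d).round(1))
E
```

```text
15.13 f tool [-3.5  3.6  2.2] Ttool [-0.8  -0.81 -0.04] foot l 0.0353 q foot -0.033 tool q -0.001 lat -0.0005
q by TCP line -0.027
q by TCP line -0.010
top handle_mid 0.86 [395.0, 231.2]
top handle_mid 0.83 [378.1, 260.1]
top handle_mid 0.81 [346.5, 264.6]
top handle_foot 0.65 [375.3, 255.1]
top handle_foot 0.63 [388.6, 231.9]
top handle_foot 0.49 [342.4, 264.9]
pred -0.05 [213.8 205.8] [212. 204.]
pred 0 [213.2 205.9] [210.  204.3]
pred 0.05 [212.6 205.9] [208.  204.5]
scene handle_mid 0.83 [307.8, 153.1]
scene handle_mid 0.8 [156.2, 162.9]
scene handle_mid 0.68 [185.9, 154.3]
scene handle_mid 0.67 [130.4, 176.2]
scene handle_foot 0.95 [185.8, 175.1]
scene handle_foot 0.86 [307.8, 168.9]
scene handle_foot 0.71 [160.3, 182.7]
scene handle_foot 0.62 [137.6, 195.8]
pred -0.05 [306.1 172.1] [305.8 152.5]
pred 0 [306.7 172.1] [307.6 152.2]
pred 0.05 [307.3 172. ] [309.4 152. ]
```

Request:
apply_moves --steps '[0,0,0,0,0,0,0,0,0,0,0,0,0,0,0,0,0,0,0,0,0,0,0,0,0,0,0,0,0,0,0,0,0,0,0,0,0,0,0,0,0,0,0,0,0,0,0,0,0,0,0,0,0,0,0,0,0,0,0,0,0,0,0,0,0,0,0,0,0,0]'

```text
t: 16.27
tool_pos: [0.5171, 0.1252, 0.2036]
orientation: [-2.066, -2.366, -0.001]
force: [-0.0, -1.4, -2.9]
opening: 0.0318
gripper_force: 40.0
```

Request:
apply_moves --steps '[0,0,0,0,0,0,0,0,0,0,0,0,0,0,0,0,0,0,0,0,0,0,0,0,0,0,0,0,0,0,0,0,0,0,0,0,0,0,0,0,0,0,0,0,0,0,0,0,0,0,0,0,0,0,0,0,0,0,0,0,0,0,0,0,0,0,0,0,0,0]'

```text
t: 17.1
tool_pos: [0.5171, 0.1251, 0.2036]
orientation: [-2.067, -2.366, -0.001]
force: [-0.7, -0.5, -1.8]
opening: 0.0314
gripper_force: 40.0
```

Request:
apply_moves --steps '[0.185,0,-0.01,0,-0.42,0,0,0.185,0,-0.01,0,-0.42,0,0,0.185,0,-0.01,0,-0.42,0,0,0.185,0,-0.01,0,-0.42,0,0,0.185,0,-0.01,0,-0.42,0,0,0.185,0,-0.01,0,-0.42,0,0,0.185,0,-0.01,0,-0.42,0,0,0.185,0,-0.01,0,-0.42,0,0,0,0,0,0,0,0,0,0,0,0,0,0,0,0]'

```text
t: 17.93
tool_pos: [0.5109, 0.1685, 0.1982]
orientation: [1.879, 2.154, -0.337]
force: [1.5, -4.1, -6.2]
opening: 0.0315
gripper_force: 40.0
```

```bash
python3 st.py
```

```text
17.93 f tool [-1.8  1.   7.3] Ttool [-0.37 -0.41 -0.01] foot l 0.0363 q foot 0.282 tool q 0.353 lat -0.0005
q by TCP line 0.316
q by TCP line 0.333
```

Request:
apply_moves --steps '[0.185,0,0.05,0,-0.42,0,0,0.185,0,0,0,-0.42,0,0,0.185,0,0,0,-0.42,0,0,0.185,0,0,0,-0.42,0,0,0.185,0,0,0,-0.42,0,0,0.185,0,0,0,-0.42,0,0,0.185,0,0,0,-0.42,0,0,0.1,0,0,0,-0.2,0,0,0,0,0,0,0,0,0,0,0,0,0,0,0,0,0,0,0,0,0,0,0]'

```text
t: 18.85
tool_pos: [0.5065, 0.2044, 0.1779]
orientation: [1.689, 1.933, -0.596]
force: [-1.6, -1.9, -1.5]
opening: 0.0315
gripper_force: 40.0
```

```bash
python3 st.py
```

```text
18.85 f tool [-0.3 -1.8  2.3] Ttool [ 0.31  0.15 -0.02] foot l 0.0342 q foot 0.606 tool q 0.678 lat 0.0001
q by TCP line 0.641
q by TCP line 0.658
```

Request:
apply_moves --steps '[0.1,0,0.02,0,-0.1,0,0,0.1,0,0.02,0,-0.1,0,0,0.1,0,0,0,0,0,0,0,0,0,0,0,0,0,0,0,0,0,0,0,0,0,0,0,0,0,0,0]'

```text
t: 19.35
tool_pos: [0.5063, 0.2079, 0.175]
orientation: [1.676, 1.909, -0.615]
force: [-5.2, -14.1, 18.5]
opening: 0.0317
gripper_force: 40.0
```

```bash
python3 st.py
```

```text
19.35 f tool [-22.2  -6.9  -5.4] Ttool [ 1.28 -3.79 -0.12] foot l 0.0339 q foot 0.663 tool q 0.706 lat 0.0004
q by TCP line 0.677
q by TCP line 0.695
```

Request:
apply_moves --steps '[0,0,0.07,0,0,0,0,0,0,0.06,0,0,0,0,0,0,0,0,0,0,0,0,0,0,0,0,0,0]'

```text
t: 19.68
tool_pos: [0.5066, 0.208, 0.1745]
orientation: [1.678, 1.911, -0.609]
force: [-12.8, -0.6, 32.3]
opening: 0.0312
gripper_force: 40.1
```

```bash
python3 st.py
```

```text
19.68 f tool [-20.1 -12.6 -25.4] Ttool [ 2.79 -3.29 -0.07] foot l 0.0335 q foot 0.684 tool q 0.702 lat 0.0010
q by TCP line 0.680
q by TCP line 0.698
```

Request:
apply_moves --steps '[-0.06,0,-0.07,0,0,0,0,-0.05,0,-0.06,0,0,0,0,0,0,0,0,0,0,0,0,0,0,0,0,0,50,0,0,0,0,0,0,100,0,0,0,0,0,0,100,0,0,0,0,0,0,100,0,0,0,0,0,0,100,0,0,0,0,0,0,100,0,0,0,0,0,0,100]'

```text
t: 20.52
tool_pos: [0.5059, 0.2082, 0.1733]
orientation: [1.675, 1.917, -0.613]
force: [-0.3, -0.9, -0.4]
opening: 0.0736
gripper_force: 0.0
```

```bash
python3 st.py
```

```text
20.52 f tool [-0.4 -0.4  0.8] Ttool [ 0.09  0.29 -0.08] foot l 0.0328 q foot 0.716 tool q 0.701 lat 0.0000
q by TCP line 0.688
q by TCP line 0.705
```

Request:
apply_moves --steps '[0,0,0,0,0,0,100,0,0,0,0,0,0,100,0,0,-0.4,0,0,0,100,0,0,-0.8,0,0,0,100,0,0,-0.8,0,0,0,100,0,0,-0.8,0,0,0,100,0,0,-0.8,0,0,0,100,0,0,-0.8,0,0,0,100,0,0,-0.8,0,0,0,100,0,0,0,0,0,0,100,0,0,0,0,0,0,100]'

```text
t: 21.43
tool_pos: [0.4926, 0.3093, 0.294]
orientation: [1.675, 1.918, -0.608]
force: [0.2, -0.3, -0.5]
opening: 0.0932
gripper_force: 0.0
```

```bash
python3 - <<'E'
from fit import *
p=np.load("p.npy");P,_=lev(p);s=robot.read_state();print(s["t"],s["tool_pos"],s["force"])
for c in("scene","top","wrist"):
    im=eyes.read_camera(c);cv2.imwrite(f"pics/e_{c}.png",im[...,::-1])
    for n in("handle_mid","handle_foot"):
        for d in eyes.place_of(c,n)[:4]:print(c,n,round(d["conf"],2),d["xy"])
    for q in(.6,.66):
        d=lev(p,q)[1];print("pred",q,[proj(c,P+l*d).round(1).tolist() for l in(.035,.106,.177)])
# dark-end check: stationary objects vs. start
for c in("scene","top"):
    a=cv2.imread(f"pics/{c}0.png",0).astype(int);b=cv2.imread(f"pics/e_{c}.png",0).astype(int)
    n,_,st,ce=cv2.connectedComponentsWithStats((abs(a-b)>45).astype(np.uint8))
    print(c,[(st[i][:5].tolist()) for i in range(1,n) if st[i][4]>15])
E
```

```text
21.4333 [0.49256927 0.30926222 0.29402212] [ 0.1874606  -0.33015149 -0.4545322 ]
scene handle_mid 0.86 [329.0, 156.0]
scene handle_mid 0.84 [155.6, 164.2]
scene handle_mid 0.58 [135.8, 178.7]
scene handle_foot 0.89 [312.0, 172.1]
scene handle_foot 0.84 [185.6, 174.4]
scene handle_foot 0.84 [135.1, 198.6]
scene handle_foot 0.63 [161.2, 180.2]
pred 0.6 [[313.1, 172.9], [327.5, 155.0], [342.4, 136.4]]
pred 0.66 [[313.7, 173.1], [329.1, 155.9], [345.1, 137.9]]
top handle_mid 0.89 [379.5, 256.7]
top handle_mid 0.79 [189.1, 206.8]
top handle_mid 0.74 [396.2, 231.7]
top handle_mid 0.54 [345.4, 264.6]
top handle_foot 0.82 [209.7, 205.0]
top handle_foot 0.66 [338.5, 261.8]
top handle_foot 0.65 [374.0, 255.4]
top handle_foot 0.54 [385.7, 228.6]
pred 0.6 [[206.4, 206.7], [188.4, 207.1], [168.1, 207.6]]
pred 0.66 [[205.9, 206.8], [186.7, 207.4], [165.3, 208.1]]
wrist handle_mid 0.95 [185.5, 257.4]
wrist handle_mid 0.65 [172.5, 244.2]
wrist handle_mid 0.62 [254.9, 175.0]
wrist handle_mid 0.57 [215.9, 266.9]
wrist handle_foot 0.94 [255.4, 160.8]
wrist handle_foot 0.93 [190.3, 237.7]
wrist handle_f
[... 965 characters left out ...]
[128, 178, 6, 8, 37], [92, 187, 5, 43, 79], [100, 186, 38, 5, 92], [15, 191, 11, 3, 25], [27, 191, 9, 5, 27], [0, 193, 56, 101, 2744], [163, 198, 47, 18, 446], [210, 201, 4, 10, 19], [220, 200, 13, 11, 87], [71, 202, 8, 28, 159], [56, 205, 7, 25, 95], [354, 221, 25, 17, 296], [69, 230, 25, 26, 286], [71, 232, 5, 7, 18], [103, 241, 21, 18, 93], [87, 252, 84, 67, 643], [73, 258, 23, 20, 144], [130, 260, 10, 7, 27], [106, 272, 10, 7, 25], [86, 279, 7, 6, 16], [0, 290, 44, 63, 1033], [151, 290, 10, 8, 22], [27, 296, 28, 18, 214], [165, 307, 26, 26, 207], [47, 315, 69, 69, 1991], [243, 320, 20, 25, 132], [258, 323, 11, 11, 38], [234, 338, 6, 5, 17], [222, 347, 27, 23, 349], [0, 353, 42, 31, 674]]
```

```bash
python3 -c "
from plant import robot
print(robot.close_job())"
```

```text
the job is handed in; nothing more can be done
None
```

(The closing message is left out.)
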